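Bolt the reject cage with the hooked rod

TASK

Take the hooked rod from its stand, reach it into the open front of the reject cage and, with the hook alone, draw the bolt towards the front until it is fully home. Keep it pulled against its stop at about 15 N for a full second so that it seats, never pulling it with more than 25 N, then lay the rod back in its stand as it was and let go. Do not touch the bolt with the gripper or arm, and leave the housings in the cage and the red tin where they are.

Things in the scene. Friction and masses are not known exactly. Their poses are not given: they have to be found in the camera images.
- cage: Fixed blue steel cage, mesh roof, 260 deep x 260 wide x 125 high, 12 mm corner posts. Origin: on the bench, on the bolt's line, 80 behind the front; x from the open front to the back, z up. Front x = -80, back x = 180, sides y = -130, 130; roof underside z = 113. Front sill 28 high; along the bolt's line guides and keeper, 44 wide, reach z = 36. The gripper does not fit inside.
- bolt: Steel bolt in guides on the cage floor, sliding along the cage's x axis, 40 mm from fully back to its hard stop at the front (home). The stop is set differently each time and not measured: home, the pin lies anywhere from x = -14 to +14 in the cage frame; feel for it. The bolt starts 0 to 4 mm from fully back, slides against about 5 N of friction and stays where it is left. Origin without meaning.
- bolt_pin (a point): Point on the axis of the bolt's upright pin, 60 above the bench. The pin is a plain vertical steel cylinder 12 in diameter, free from z = 36 to its top at z = 86. It moves with the bolt and starts at x = 22 to 54 in the cage frame; axes as the cage's.
- rod: Loose hooked rod, 0.25 kg: black box handle 110 (x) x 20 (y) x 24 (z) and an 8 mm round steel wire. Origin: centre of the handle's underside; x to the hook, z up. Wire centre at z = 12: straight to x = 145, jogs to y = 16 at x = 162, on to x = 214, there square across to y = -16 (end -20). So a J open to -y; its crossbar's rear face (x = 210) pulls a pin. Mass centre at about x = 15.
- rod_grip (a point): Middle of the rod's handle (12 mm above the rod's origin), the place to grip across the 20 mm width; rod axes.
- rod_hook (a point): Middle of the rear face of the hook's crossbar, 210 mm ahead of rod_grip on the rod's centre line; rod axes.
- stand: Fixed wooden stand: base board 250 x 75 x 10, two U cradles. Origin: on the bench, below the middle of the resting handle; x along the resting rod to its hook. Rear cradle (x = -49 to -35) seats the handle's underside at z = 40, notch 25 to 35 wide; front one (x = 109 to 121) seats the wire at z = 48, notch 17 to 27 wide; cheeks 20 high, flared. The handle's middle is free on both sides.
- stand_grip (a point): Where rod_grip is when the rod lies in the stand (52 mm above the bench); axes as the stand's, to be matched by the rod's.
- housing1: Loose aluminium pump housing, flange 52 diameter, 30 high, on the cage floor at the back, on the cage's -y side, about 60 mm off the bolt's line and 130 mm behind the cage's origin. Origin: centre of its underside.
- housing2: The same kind of housing on the cage's +y side.
- tin: Loose closed red tin, 70 diameter, 90 high, on the bench left of the cage. Origin: centre of its underside.

How it is judged:
On the way, in this order (a step that is already met when the one before it is completed fails the run):
1. the rod is lifted clear of its stand (handle more than 30 mm above its resting height) (height (world z) of rod_grip above 0.082 m), for 0.1 s.
2. the rod holds the bolt home against its stop (pin at x below 16.5 mm in the cage frame) with a pull of more than 11 N for half a second (x of bolt_pin in the frame of cage below 0.0165 m and contact force between rod and bolt above 11 N), for 0.5 s.
At the end, for the whole second after the job is handed in: The bolt is still at the front (pin at x below 16.5 mm in the cage frame) and the rod lies released and at rest in its stand: handle within 12 mm of its place, the hook pointing the same way as at the start (within 0.1 rad), upright within 0.12 rad (x of bolt_pin in the frame of cage below 0.0165 m and distance between rod_grip and stand_grip below 0.012 m and angle between the x axis of rod and the x axis of stand, either way round below 0.1 rad and x of rod_hook in the frame of stand_grip above 0.15 m and angle between rod's own z axis and vertical below 0.12 rad and linear speed of rod below 0.02 m/s); the robot touches nothing.
It fails at once if the rod presses on the bolt with more than 25 N (contact force between rod and bolt above 25 N).
It fails at once if the gripper or arm touches the bolt (contact force between any of the fingers, the arm and bolt above 0.3 N).
It fails at once if a housing or the tin is moved more than 10 mm (distance of any of housing1, housing2, tin from where it was at the start of the episode above 0.01 m).
It also fails if it takes over 70 s, if anything falls off the work surface, if the arm or the gripper's body presses on something with over 40 N, if the wrist force passes 120 N, or if a joint passes its speed limit or range.

ROBOT

A 6-joint arm with a two-finger parallel gripper is mounted at the origin on the work surface. World frame = base frame: x ahead of the robot, y to its left, z up, the work surface at z = 0. Lengths are in m, angles in rad, forces in N, time in s.
With the tool pointing down it reaches from about 0.325 to 0.925 m from the base axis. Payload 3.1 kg.
Tool frame: the origin (TCP) lies at the very end of the fingers, on their centre line; the grasp point (between the pads) lies 19 mm behind it; z points along the fingers, y is the line along which they close (so a half turn about z gives the same grasp; the last joint's range is limited). The gripper opens to 85 mm and grips with 20 to 120 N. Pads are 22 mm wide; open, the fingers measure 114 mm over their backs; the gripper's body (76 mm by 85 mm) begins 54 mm behind the grasp point. The pads swing forward as they close: fully open they stand 13 mm farther back than shut.
Start: joints at [-1.233, 0.217, 1.613, -0, 1.311, -0.112], TCP at [0.272, -0.563, 0.231] pointing down, gripper open.
Joint ranges: [-2.75, 2.75], [-0.78, 2.1], [0.31, 2.55], [-1.13, 4.27], [0.13, 2.63], [-2.58, 2.58]. Speed limits (rad/s): [2.79, 2.79, 3.14, 3.14, 3.14, 3.14].

INTERFACE

Orientations are given as a rotation vector (axis times angle).
In Python, from workcell import manip, get_image, camera_info, nets gives the robot as it stands.
- The arm moves only by the tool play_rows, never from a script. Its argument "targets" is a list that holds one entry, the list of rows, each a list of 5 numbers: the opening, from 0 (shut) to 1 (fully open), then the shift along the world's x, y, z in cm, then the turn about the world's z in rad. A call has exactly 8 rows; each row is the pose to reach, as a shift and turn from the pose commanded when the call began; what a row does not reach only later rows make up. A row lasts 1/12 s, in which the tool goes at most 41.7 mm and 7.16 degrees, less where a joint would pass 70% of its speed; a pose out of reach is approached as far as the arm can. A call with a gripper value outside its range is refused whole. The fingers move at their own pace and stop on an object; "force" is the grip in N (left out, the last holds). Time passes only in rows, so rows that repeat a pose let the fingers close, or fill a call up. It gives the time, the measured TCP pose, the force, the opening and the grip force at its end, in the units of the state.
- manip.read_state(): the state, without advancing time (a new reading comes with each control period).
- get_image(name): name is "side" or "top" or "wrist"; returns the picture (384x512x3 uint8, red, green, blue); there is no depth.
- camera_info(name): a dict with "intrinsics" (3x3 intrinsics, pixels), "R" (3x3) and "t" (3): a world point X has camera coordinates R X + t; the wrist camera has in their place "T_tool_cam" (4x4, takes a point from camera to tool coordinates, whose origin is the TCP and whose axes are the flange's). Camera axes: x right, y down, z forward; pixel columns grow to the right and rows downward; lengths in m; the calibration is good to about 2 mm. The wrist camera is an equidistant fisheye: a pixel r from the principal point sees the ray r / f radians off the axis. A picture is of the moment at which its call begins: read the wrist's pose just before it. camera_info takes no time and is no camera call.
- manip.job_done(): hands the job in; it is judged then, once.
Trained networks look in the newest picture that a camera, given by its name, has taken for a name from the list of things; names that differ only in an ending like _2 or _b are one class to them, and where a whole thing is asked for, a point or a joint stands for the part that bears it (a point fixed in the world has none). Each returns a list of dicts, best first, with "p" (0 to 1); they miss things now and then, are a little off and sometimes report something else, mostly with a low value. They report only what shows in the picture. A call takes as long as a camera call.
- nets.search_frame(camera, name): "box" ([left, top, width, height] in pixels, round what is visible of it).
- nets.landmark_of(camera, name): "uv" ([column, row] in pixels: a listed point, or the origin of a listed thing).
The state is a dict: "t": time; "joint_pos": joint angles; "joint_vel": joint speeds; "joint_torque": joint torques, N m; "position": TCP position; "tcp_rot": TCP orientation; "contact_force": force on the tool from outside, world axes, zero at the start; "torque": the same for the moment, N m; "finger_gap": opening from 0.0 (shut) to 1.0 (fully open); "grasp_force": force on a finger pad.
Only numpy, scipy, OpenCV 4.12 (cv2) and the standard library are available. Lean on these libraries where they do the work, as an engineer would, in place of code of your own. Each camera call takes 0.05 s, during which the arm holds its last target. There are 200 camera calls.

## Working session

There is one attempt and no reset: what is moved stays moved. The work goes in short steps, Python scripts to look and compute and a tool call to move; the robot and the scene stay as the last step left them, time stands still between calls to the robot, and variables do not carry over. Pictures are saved under pics/ and viewed, at most 14 in all, crops included, and the job is handed in when it is done.

Besides the shell and the picture viewer there is one more tool, called after "Emit:" in YAML: its name, and indented under it one key for each argument. play_rows: Moves the arm, as the interface text tells. Its arguments: {"type":"object","properties":{"targets":{"type":"array"},"force":{"type":"number"}},"required":["targets"]}

```bash
mkdir -p pics; cat > h.py <<'E'
from workcell import manip, get_image, camera_info, nets
import numpy as np, cv2
from scipy.spatial.transform import Rotation as Ro
def ray(cam,uv,st=None):
    c=camera_info(cam);K=np.array(c["intrinsics"])
    x=(uv[0]-K[0,2])/K[0,0];y=(uv[1]-K[1,2])/K[1,1]
    if cam=="wrist":
        r=np.hypot(x,y);d=np.array([np.sin(r)*x/r,np.sin(r)*y/r,np.cos(r)]) if r>1e-9 else np.array([0,0,1.])
        T=np.array(c["T_tool_cam"]);R=Ro.from_rotvec(st["tcp_rot"]).as_matrix()
        return R@T[:3,3]+np.array(st["position"]),R@T[:3,:3]@d
    R=np.array(c["R"]);t=np.array(c["t"])
    d=R.T@np.array([x,y,1]);return -R.T@t,d/np.linalg.norm(d)
def tri(rs):
    A=np.zeros((3,3));b=np.zeros(3)
    for o,d in rs:
        P=np.eye(3)-np.outer(d,d);A+=P;b+=P@o
    X=np.linalg.solve(A,b);return X,[np.linalg.norm(np.cross(X-o,d)) for o,d in rs]
def atz(r,z): return r[0]+r[1]*(z-r[0][2])/r[1][2]
E
python3 - <<'E'
from h import *
s=manip.read_state();print(s)
for c in("side","top","wrist"):
    im=get_image(c);cv2.imwrite(f"pics/{c}0.png",im[:,:,::-1])
    for n in("cage","bolt_pin","rod_grip","rod_hook","stand","stand_grip","housing1","tin","rod"):
        print(c,n,[(np.round(d["uv"],1).tolist(),round(d["p"],2)) for d in nets.landmark_of(c,n)[:2]])
a=[cv2.imread(f"pics/{c}0.png") for c in("side","top")]
cv2.imwrite("pics/st0.png",cv2.resize(np.hstack(a),(800,300)))
E
```

```text
{'t': 0.0, 'joint_pos': array([-1.23321496e+00,  2.17786496e-01,  1.61494122e+00,  5.97768741e-06,
        1.31126161e+00, -1.12184586e-01]), 'joint_vel': array([ 0.00152631,  0.00054156, -0.00137733, -0.0002651 , -0.00104238,
       -0.00134084]), 'joint_torque': array([-5.23257550e-04, -3.96851599e+01, -3.03850400e+01, -2.37047507e-04,
        9.63294588e-03,  4.20711530e-06]), 'position': array([ 0.2714819 , -0.56205905,  0.22994449]), 'tcp_rot': array([-3.06016638e+00, -7.00017366e-01,  4.14048007e-04]), 'contact_force': array([-0.06926996, -0.35285638,  0.45435271]), 'torque': array([ 0.01309667, -0.00465205, -0.0029591 ]), 'grasp_force': 0.0, 'finger_gap': 1.0011453002562178}
side cage [([250.7, 225.0], 0.7)]
side bolt_pin [([236.8, 203.7], 0.71)]
side rod_grip [([368.3, 140.3], 0.87), ([370.6, 143.7], 0.31)]
side rod_hook [([296.4, 126.2], 0.91)]
side stand [([366.2, 154.9], 0.76), ([253.8, 222.9], 0.67)]
side stand_grip [([366.9, 139.4], 0.65)]
side housing1 [([368.1, 142.2], 0.64), ([191.4, 229.6], 0.57)]
side tin [([197.7, 341.1], 0.76)]
side rod [([370.9, 142.7], 0.74)]
top cage [([229.6, 188.8], 0.66)]
top bolt_pin [([362.3, 178.0], 0.67)]
top rod_grip [([376.3, 262.1], 0.57), ([229.0, 191.7], 0.24)]
top rod_hook [([358.7, 181.2], 0.73)]
top stand [([373.2, 257.4], 0.63)]
top stand_grip [([376.5, 262.3], 0.62), ([229.0, 186.9], 0.35)]
top housing1 [([200.9, 142.1], 0.68), ([248.6, 134.0], 0.62)]
top tin [([111.0, 200.6], 0.64)]
top rod [([376.4, 258.7], 0.96)]
wrist cage []
wrist bolt_pin []
wrist rod_grip []
wrist rod_hook []
wrist stand []
wrist stand_grip []
wrist housing1 []
wrist tin []
wrist rod []
```

View pics/top0.png

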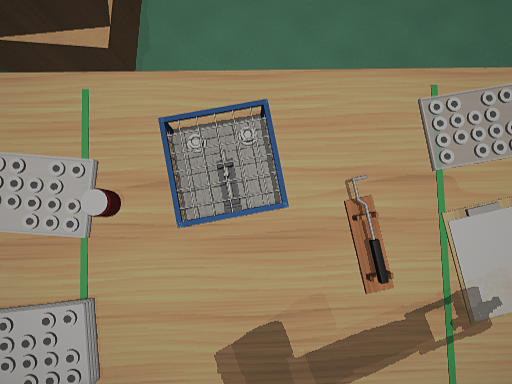

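View pics/side0.png

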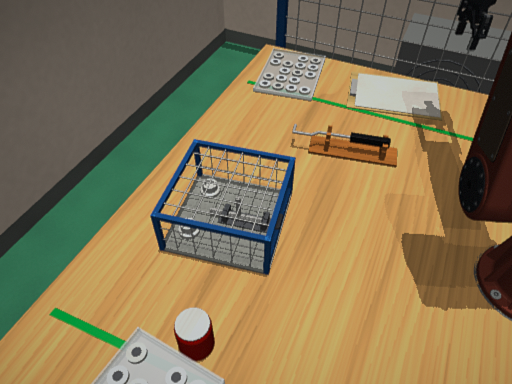

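The top view shows the rod in its stand at about (376,262), with the hook at (359,181). The cage is centred on about (225,165) with its front facing the robot (bottom edge, (178,226) to (287,206)), and the pin is near (227,170). The side view agrees, with the handle at (370,141) and the pin around (237,204).

```bash
python3 - <<'E'
from h import *
for n,a,b in[("grip",(376.3,262.1),(368.3,140.3)),("hook",(358.7,181.2),(296.4,126.2)),("cage",(229.6,188.8),(250.7,225)),("tin",(111,200.6),(197.7,341.1)),
 ("BL",(162,120),(156,214)),("BR",(266,102),(197,144)),("FR",(285,205),(292,159)),("FL",(180,224),(268,234))]:
    X,e=tri([ray("top",a),ray("side",b)]);print(n,X.round(4),np.round(e,4),atz(ray("top",a),.12).round(3),atz(ray("side",b),.12).round(3))
for c in("top","side"):print(c,ray(c,(256,192)),camera_info(c)["intrinsics"])
t=cv2.imread("pics/top0.png")[90:235,150:295];s=cv2.imread("pics/side0.png")[135:275,145:300]
cv2.imwrite("pics/crop1.png",np.hstack([cv2.resize(t,(400,400),interpolation=cv2.INTER_CUBIC),cv2.resize(s,(400,400),interpolation=cv2.INTER_CUBIC)]))
E
```

```text
grip [ 0.4282 -0.2672  0.0566] [0.0025 0.0025] [ 0.434 -0.245  0.12 ] [ 0.423 -0.186  0.12 ]
hook [ 0.6295 -0.23    0.0656] [0.0009 0.0009] [ 0.624 -0.212  0.12 ] [ 0.609 -0.163  0.12 ]
cage [ 0.6228  0.0958 -0.0062] [0.0002 0.0002] [0.613 0.091 0.12 ] [0.58  0.187 0.12 ]
tin [ 0.5969  0.4075 -0.0058] [0.0023 0.0023] [0.592 0.362 0.12 ] [0.556 0.45  0.12 ]
BL [0.7761 0.2443 0.1211] [0.0015 0.0015] [0.778 0.245 0.12 ] [0.775 0.243 0.12 ]
BR [ 8.183e-01 -7.000e-04  1.106e-01] [0.002 0.002] [0.817 0.001 0.12 ] [0.81  0.008 0.12 ]
FR [ 0.5727 -0.0362  0.1228] [0.0007 0.0007] [ 0.572 -0.037  0.12 ] [ 0.574 -0.039  0.12 ]
FL [0.5343 0.2036 0.1332] [0.0005 0.0005] [0.535 0.206 0.12 ] [0.538 0.194 0.12 ]
top (array([0.54681591, 0.05875169, 0.94835368]), array([ 0.06881653, -0.03472981, -0.99702464])) [[357.44516602   0.         256.46431149]
 [  0.         357.44516602 191.17629356]
 [  0.           0.           1.        ]]
side (array([0.34445234, 0.68808111, 0.81056785]), array([ 0.2788277 , -0.6245997 , -0.72947264])) [[423.31552375   0.         261.52016642]
 [  0.         423.31552375 193.30315082]
 [  0.           0.           1.        ]]
```

View pics/crop1.png

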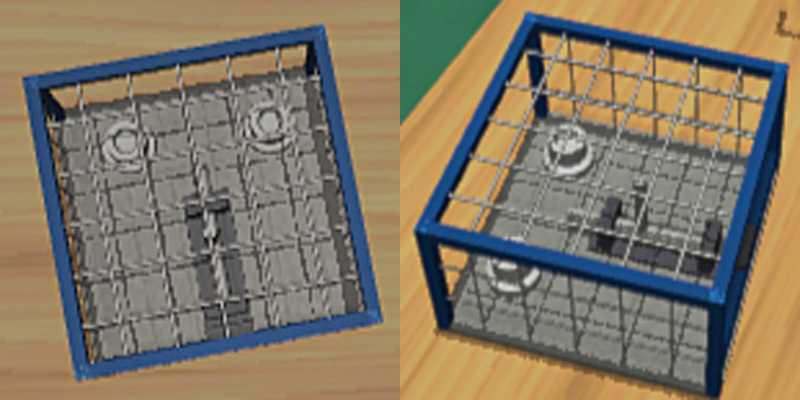

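The crop shows the pin in the guides on the cage's centre line (left crop about (212,225), right crop top about (640,187)), with the housings at the back. The cage is turned about 0.155 rad, and the rod about 0.18 rad. Next I move the wrist camera over the rod.

Emit:
play_rows:
  targets:
    - [[1, 2, 3.7, 0, -0.05], [1, 4, 7.4, 0, -0.1], [1, 6, 11, 0, -0.15], [1, 8, 14.8, 0, -0.2], [1, 10, 18.5, 0, -0.27], [1, 12, 22.2, 0, -0.27], [1, 13.5, 25, 0, -0.27], [1, 14, 26, 0, -0.27]]

```text
t: 2.17
position: [0.4133, -0.2988, 0.2314]
tcp_rot: [-3.127, -0.288, -0.002]
contact_force: [0.4, 0.2, -0.2]
finger_gap: 1.001
grasp_force: 0.0
```

```bash
python3 - <<'E'
from h import *
s=manip.read_state();print(s["position"],s["tcp_rot"],s["contact_force"])
im=get_image("wrist");cv2.imwrite("pics/w1.png",im[:,:,::-1])
for n in("rod_grip","rod_hook","stand_grip","stand","rod","cage","bolt_pin"):
    for d in nets.landmark_of("wrist",n)[:2]:
        print(n,np.round(d["uv"],1),round(d["p"],2),atz(ray("wrist",d["uv"],s),.052).round(4))
R=np.array(camera_info("wrist")["T_tool_cam"]);print(R)
# pin estimate
th=.155;o=np.array([.6245,.096]);ax=np.array([np.cos(th),np.sin(th)]);ay=np.array([-ax[1],ax[0]])
for c,uv in(("side",(238,200.5)),("top",(226.9,171.6))):
    p=atz(ray(c,uv),.086);print(c,p,(p[:2]-o)@ax,(p[:2]-o)@ay)
X,e=tri([ray("side",(238,200.5)),ray("top",(226.9,171.6))]);print(X,e)
p=atz(ray("side",(236.8,203.7)),.06);print((p[:2]-o)@ax,(p[:2]-o)@ay)
E
```

```text
[ 0.41331125 -0.29876588  0.23137063] [-3.12655325e+00 -2.87863594e-01 -1.82319650e-03] [ 0.43456604  0.17845161 -0.1855579 ]
rod_grip [238.1 155. ] 0.74 [ 0.4303 -0.2753  0.052 ]
stand_grip [236.3 158.5] 0.91 [ 0.4261 -0.2741  0.052 ]
stand [242.2 146.8] 0.63 [ 0.44   -0.2782  0.052 ]
rod [239.1 156.3] 0.8 [ 0.4291 -0.2767  0.052 ]
[[-2.88307057e-04 -9.63639421e-01 -2.67205881e-01  6.76277123e-02]
 [ 9.99999853e-01 -1.55332502e-04 -5.18785338e-04 -6.37656203e-04]
 [ 4.58416245e-04 -2.67205991e-01  9.63639325e-01 -1.42700321e-01]
 [ 0.00000000e+00  0.00000000e+00  0.00000000e+00  1.00000000e+00]]
side [0.64803503 0.10932724 0.086     ] 0.025310342835515934 0.009534130613154574
top [0.6575616  0.09793536 0.086     ] 0.03296402720738484 -0.003191900676434588
[0.6570058  0.09776239 0.07081573] [np.float64(0.00262597296712137), np.float64(0.0026259729671212905)]
0.03260247343118339 -0.0021554414378627757
```

View pics/w1.png

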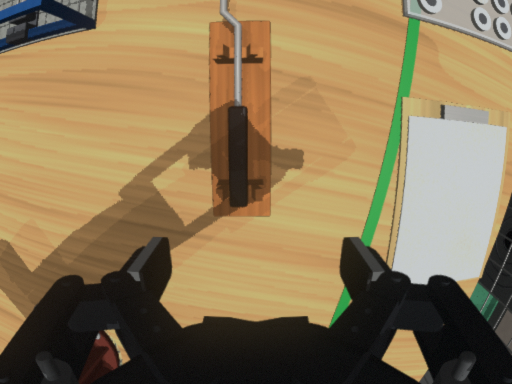

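The wrist view shows the handle upright in the picture, from (238,107) to (239,206), with the wire up to (222,0) and the rod's yaw close to the tool's. I move closer for a second view.

Emit:
play_rows:
  targets:
    - [[1, 0.4, 0.7, -1, 0], [1, 0.8, 1.4, -2.5, 0], [1, 1.2, 2.0, -4, 0], [1, 1.5, 2.6, -5.5, 0], [1, 1.5, 2.6, -7, 0], [1, 1.5, 2.6, -8, 0], [1, 1.5, 2.6, -8, 0], [1, 1.5, 2.6, -8, 0]]

```text
t: 3.23
position: [0.4262, -0.2766, 0.1504]
tcp_rot: [-3.128, -0.281, 0.002]
contact_force: [0.5, -0.3, 0.8]
finger_gap: 1.001
grasp_force: 0.0
```

```bash
python3 - <<'E'
from h import *
s=manip.read_state();print(s["position"],s["tcp_rot"],s["contact_force"])
R=Ro.from_rotvec(s["tcp_rot"]).as_matrix();print("yaw toolx",np.arctan2(R[1,0],R[0,0]),"tilt",R[:,2])
im=get_image("wrist");cv2.imwrite("pics/w2.png",im[:,:,::-1])
s1=dict(position=np.array([.41331,-.29877,.23137]),tcp_rot=np.array([-3.12655,-.28786,-.00182]))
f={"rod_grip":(238.1,155),"stand_grip":(236.3,158.5),"rod":(239.1,156.3)}
for n in("rod_grip","stand_grip","stand","rod","rod_hook"):
    for d in nets.landmark_of("wrist",n)[:1]:
        print(n,np.round(d["uv"],1),round(d["p"],2),atz(ray("wrist",d["uv"],s),.052).round(4))
        if n in f:
            X,e=tri([ray("wrist",d["uv"],s),ray("wrist",f[n],s1)]);print("  tri",X.round(4),np.round(e,4))
for uv,z in(((238,107.5),.064),((239,206),.064),((237.5,40),.052),((239,100),.052)):print(uv,atz(ray("wrist",uv,s1),z).round(4))
E
```

```text
[ 0.42618425 -0.27661273  0.15038526] [-3.12751142e+00 -2.80932779e-01  2.20897831e-03] [ 0.5100209  -0.26449776  0.791297  ]
yaw toolx 0.17917275411088435 tilt [-0.00153445  0.00135639 -0.9999979 ]
rod_grip [256.2 190.8] 0.82 [ 0.4282 -0.2761  0.052 ]
  tri [ 0.4324 -0.2756  0.067 ] [0.0003 0.0003]
stand_grip [256.1 190.7] 0.63 [ 0.4282 -0.276   0.052 ]
  tri [ 0.4266 -0.275   0.0495] [0.0014 0.0014]
stand [258.2 173.3] 0.72 [ 0.4432 -0.275   0.052 ]
rod [257.1 184.9] 0.58 [ 0.4333 -0.2759  0.052 ]
  tri [ 0.425  -0.2766  0.0211] [0.0011 0.0011]
rod_hook [255.9 183. ] 0.61 [ 0.4348 -0.2746  0.052 ]
(238, 107.5) [ 0.4813 -0.2669  0.064 ]
(239, 206) [ 0.3768 -0.2862  0.064 ]
(237.5, 40) [ 0.5548 -0.252   0.052 ]
(239, 100) [ 0.4895 -0.2658  0.052 ]
```

View pics/w2.png

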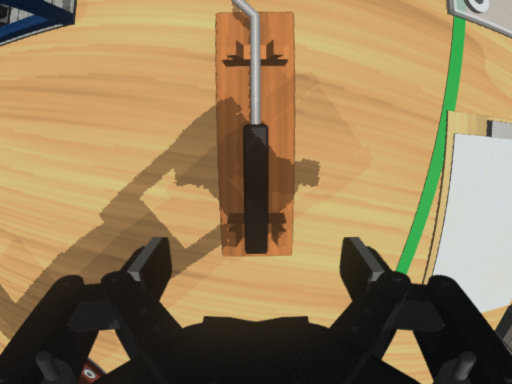

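The second view confirms the handle spans (256,125) to (257,252), centred between the fingers. I descend and grip.

Emit:
play_rows:
  targets:
    - [[1, 0.2, 0, -2, 0], [1, 0.2, 0, -4, 0], [1, 0.2, 0, -6, 0], [1, 0.2, 0, -8, 0], [1, 0.2, 0, -9.5, 0], [1, 0.2, 0, -10.7, 0], [1, 0.2, 0, -11.7, 0], [1, 0.2, 0, -11.7, 0]]
  force: 60

```text
t: 4.2
position: [0.4276, -0.276, 0.0326]
tcp_rot: [-3.127, -0.282, 0.004]
contact_force: [0.0, 1.3, -0.2]
finger_gap: 1.002
grasp_force: 0.0
```

Emit:
play_rows:
  targets:
    - [[0.6, 0, 0, 0, 0], [0.4, 0, 0, 0, 0], [0.3, 0, 0, 0, 0], [0.25, 0, 0, 0, 0], [0.2, 0, 0, 0, 0], [0.1, 0, 0, 0, 0], [0.0, 0, 0, 0, 0], [0, 0, 0, 0, 0]]
  force: 60

```text
t: 4.87
position: [0.4294, -0.2774, 0.0352]
tcp_rot: [3.128, 0.282, 0.002]
contact_force: [0.4, -0.4, 4.9]
finger_gap: 0.224
grasp_force: 59.3
```

```bash
python3 - <<'E'
from h import *
s=manip.read_state();print(s["t"],s["position"],s["tcp_rot"],s["contact_force"],s["torque"],s["finger_gap"],s["grasp_force"])
R=Ro.from_rotvec(s["tcp_rot"]).as_matrix();print("yaw toolx",np.arctan2(R[1,0],R[0,0]))
E
```

```text
4.8667 [ 0.42940761 -0.27740696  0.03516809] [3.12768679e+00 2.81983642e-01 1.79641066e-03] [ 0.40714375 -0.43323436  4.85727727] [ 0.01402179  0.07087855 -0.00980223] 0.22439770335707954 59.32732164859772
yaw toolx 0.17982899685296372
```

Emit:
play_rows:
  targets:
    - [[0, 0, 0, 0, 0], [0, 0, 0, 0.5, 0], [0, 0, 0, 1.5, 0], [0, 0, 0, 3.5, 0], [0, 0, 0, 6, 0], [0, 0, 0, 9, 0], [0, 0, 0, 12, 0], [0, 0, 0, 13, 0]]
  force: 100

```text
t: 5.53
position: [0.4307, -0.2784, 0.1691]
tcp_rot: [3.124, 0.282, 0.008]
contact_force: [1.4, -0.3, -0.7]
finger_gap: 0.213
grasp_force: 97.8
```

Emit:
play_rows:
  targets:
    - [[0, -1, 1.5, 0, 0], [0, -2, 4.5, 0, 0], [0, -3, 7.5, 0, 0], [0, -4.5, 11, 0, -0.01], [0, -5.5, 14, 0, -0.02], [0, -7, 17.5, 0, -0.023], [0, -8, 20.5, 0, -0.023], [0, -9, 23, 0, -0.023]]

```text
t: 6.2
position: [0.3365, -0.0447, 0.1628]
tcp_rot: [-3.13, -0.246, 0.004]
contact_force: [1.2, 0.3, -1.0]
finger_gap: 0.215
grasp_force: 98.0
```

Emit:
play_rows:
  targets:
    - [[0, -0.3, 2.5, 0, 0], [0, -0.7, 5, 0, 0], [0, -1, 7.5, 0, 0], [0, -1.4, 10, 0, 0], [0, -1.8, 12, 0, 0], [0, -2, 14, 0, 0], [0, -2.1, 14.9, 0, 0], [0, -2.1, 14.9, 0, 0]]

```text
t: 6.87
position: [0.3163, 0.1036, 0.1632]
tcp_rot: [-3.131, -0.251, 0.003]
contact_force: [1.1, 0.1, -2.3]
finger_gap: 0.217
grasp_force: 98.1
```

```bash
python3 - <<'E'
from h import *
s=manip.read_state();print(s["t"],s["position"],s["contact_force"],s["torque"],s["finger_gap"],s["grasp_force"])
R=Ro.from_rotvec(s["tcp_rot"]).as_matrix();print("yaw toolx",np.arctan2(R[1,0],R[0,0]),R[:,2])
for c in("top","side","wrist"):
    im=get_image(c);cv2.imwrite(f"pics/{c}3.png",im[:,:,::-1])
    for n in("rod_grip","rod_hook"):
        print(c,n,[(np.round(d["uv"],1).tolist(),round(d["p"],2)) for d in nets.landmark_of(c,n)[:2]])
w=cv2.imread("pics/wrist3.png");t=cv2.imread("pics/top3.png")
cv2.imwrite("pics/c3.png",cv2.resize(np.hstack([t,w]),(800,300),interpolation=cv2.INTER_AREA))
E
```

```text
6.8667 [0.31628584 0.10357242 0.16317096] [ 1.05136956  0.10082588 -2.34384832] [-0.00428793 -0.01544714  0.01215023] 0.2168645660013289 98.09495687484741
yaw toolx 0.16017969626720618 [-2.23331891e-03  5.53036874e-04 -9.99997353e-01]
top rod_grip [([223.2, 329.8], 0.79)]
top rod_hook [([210.3, 228.0], 0.58)]
side rod_grip [([391.9, 219.4], 0.78)]
side rod_hook [([286.1, 198.8], 0.98)]
wrist rod_grip [([255.9, 256.5], 0.96)]
wrist rod_hook []
```

View pics/c3.png

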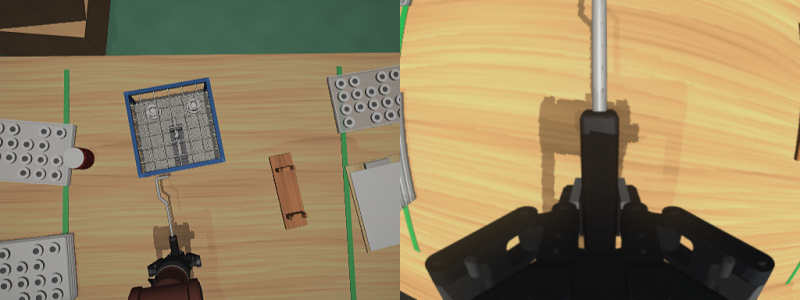

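The rod is held straight; in the left half its hook (about (163,178)) sits just in front of the cage's front edge. I check its position in the cage frame.

```bash
cat >> h.py <<'E'
th=.16;o=np.array([.6245,.096]);ax=np.array([np.cos(th),np.sin(th)]);ay=np.array([-ax[1],ax[0]])
def cg(p): return np.array([(p[:2]-o)@ax*1e3,(p[:2]-o)@ay*1e3,p[2]*1e3]).round(1)
E
python3 - <<'E'
from h import *
for a,b in(((223.2,329.8),(391.9,219.4)),((210.3,228),(286.1,198.8))):
    X,e=tri([ray("top",a),ray("side",b)]);print(X.round(4),np.round(e,4),cg(X))
print("tcp",cg(np.array([.3163,.1036,.182])))
for n,a,b in[("BL",(162,120),(156,214)),("BR",(266,102),(197,144)),("FR",(285,205),(292,159)),("FL",(180,224),(268,234))]:
    print(n,cg(tri([ray("top",a),ray("side",b)])[0]))
E
```

```text
[0.3152 0.1082 0.184 ] [0.0012 0.0012] [-303.4   61.3  184. ]
[0.5251 0.1323 0.171 ] [0. 0.] [-92.4  51.7 171. ]
tcp [-303.1   56.6  182. ]
BL [173.3 122.3 121.1]
BR [ 175.9 -126.4  110.6]
FR [ -72.2 -122.2  122.8]
FL [-71.9 120.6 133.2]
```

Emit:
play_rows:
  targets:
    - [[0, -0.3, 0, -0.5, 0], [0, -0.3, 0, -2, 0], [0, -0.3, 0, -4, 0], [0, -0.3, 0, -6, 0], [0, -0.3, 0, -8, 0], [0, -0.3, 0, -10, 0], [0, -0.3, 0, -11.7, 0], [0, -0.3, 0, -12.2, 0]]

```text
t: 7.98
position: [0.3119, 0.1017, 0.0397]
tcp_rot: [3.132, 0.245, -0.009]
contact_force: [-1.0, 0.7, -2.0]
finger_gap: 0.22
grasp_force: 98.1
```

Emit:
play_rows:
  targets:
    - [[0, 0, 0, 0, 0], [0, 1, 0.16, 0, 0], [0, 2, 0.32, 0, 0], [0, 3, 0.48, 0, 0], [0, 4, 0.65, 0, 0], [0, 5, 0.81, 0, 0], [0, 5.5, 0.9, 0, 0], [0, 5.5, 0.9, 0, 0]]

```text
t: 8.65
position: [0.3719, 0.1114, 0.0432]
tcp_rot: [-3.132, -0.246, -0.004]
contact_force: [0.2, 0.7, -2.2]
finger_gap: 0.222
grasp_force: 98.1
```

```bash
python3 - <<'E'
from h import *
s=manip.read_state();print(s["t"],s["position"],s["contact_force"],s["torque"])
print("tcp",cg(s["position"]))
for c in("top","side"):
    im=get_image(c);cv2.imwrite(f"pics/{c}4.png",im[:,:,::-1])
    for n in("rod_hook","bolt_pin"):
        print(c,n,[(np.round(d["uv"],1).tolist(),round(d["p"],2)) for d in nets.landmark_of(c,n)[:2]])
t=cv2.imread("pics/top4.png")[95:255,150:310];s=cv2.imread("pics/side4.png")[135:275,160:320]
cv2.imwrite("pics/c4.png",np.hstack([cv2.resize(t,(400,400),interpolation=cv2.INTER_CUBIC),cv2.resize(s,(400,350),interpolation=cv2.INTER_CUBIC)[:350].copy() if 0 else cv2.resize(s,(400,400),interpolation=cv2.INTER_CUBIC)]))
E
```

```text
8.65 [0.37194473 0.11138083 0.04323496] [ 0.21970606  0.65992336 -2.16031897] [0.01027611 0.06297802 0.01392694]
tcp [-246.9   55.4   43.2]
top rod_hook [([208.6, 202.8], 0.88)]
top bolt_pin [([225.1, 176.6], 0.62)]
side rod_hook [([259.8, 229.0], 0.94)]
side bolt_pin [([237.5, 205.3], 0.7)]
```

View pics/c4.png

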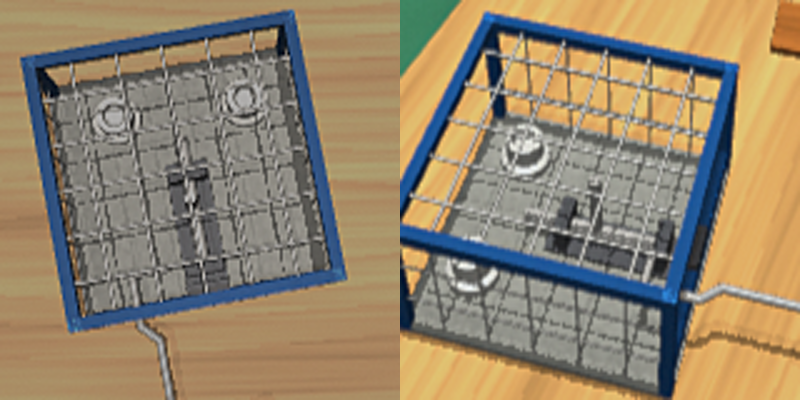

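The hook has entered through the open front (wire at left (140,320), right (690,295)) without touching anything; the pin shows at left (190,195), right (595,195).

```bash
python3 - <<'E'
from h import *
for a,b in(((225.1,176.6),(237.5,205.3)),((208.6,202.8),(259.8,229))):
    X,e=tri([ray("top",a),ray("side",b)]);print(cg(X),np.round(e,4), cg(atz(ray("top",a),.06)),cg(atz(ray("side",b),.06)))
E
```

```text
[26.6  4.2 62.8] [0.0021 0.0021] [24.9  3.9 60. ] [29.5  2.1 60. ]
[-35.3  55.3  57.7] [0.0036 0.0036] [-31.9  55.7  60. ] [-39.3  56.7  60. ]
```

Emit:
play_rows:
  targets:
    - [[0, 1, 0.16, 0, 0], [0, 2.5, 0.4, 0, 0], [0, 4, 0.65, 0, 0], [0, 5.5, 0.89, 0, 0], [0, 7, 1.13, 0, 0], [0, 8.5, 1.37, 0, 0], [0, 9.5, 1.53, 0, 0], [0, 9.5, 1.53, 0, 0]]

```text
t: 9.62
position: [0.468, 0.1268, 0.043]
tcp_rot: [-3.132, -0.246, -0.006]
contact_force: [0.4, -1.3, -1.2]
finger_gap: 0.217
grasp_force: 98.1
```

Emit:
play_rows:
  targets:
    - [[0, 0.1, -0.6, 0, 0], [0, 0.2, -1.2, 0, 0], [0, 0.3, -1.8, 0, 0], [0, 0.4, -2.5, 0, 0], [0, 0.5, -3.1, 0, 0], [0, 0.6, -3.7, 0, 0], [0, 0.65, -4.0, 0, 0], [0, 0.65, -4.0, 0, 0]]

```text
t: 10.28
position: [0.4714, 0.0856, 0.0424]
tcp_rot: [3.132, 0.244, 0.0]
contact_force: [-0.1, -0.7, -3.0]
finger_gap: 0.213
grasp_force: 98.1
```

```bash
python3 - <<'E'
from h import *
s=manip.read_state();print(s["t"],s["position"],s["contact_force"],s["torque"]);print("tcp",cg(s["position"]))
for c in("top","side"):
    im=get_image(c);cv2.imwrite(f"pics/{c}5.png",im[:,:,::-1])
    for n in("rod_hook","bolt_pin"):
        print(c,n,[(np.round(d["uv"],1).tolist(),round(d["p"],2),cg(atz(ray(c,d["uv"]),.06))) for d in nets.landmark_of(c,n)[:2]])
t=cv2.imread("pics/top5.png")[120:240,170:290];s=cv2.imread("pics/side5.png")[165:265,190:290]
cv2.imwrite("pics/c5.png",np.hstack([cv2.resize(t,(400,400),interpolation=cv2.INTER_CUBIC),cv2.resize(s,(400,400),interpolation=cv2.INTER_CUBIC)]))
E
```

```text
10.2833 [0.47142498 0.08561272 0.04242115] [-0.082046   -0.66501345 -3.01514089] [ 0.0150953   0.05102541 -0.04328012]
tcp [-152.8   14.1   42.4]
top rod_hook [([220.6, 162.0], 0.76, array([63. ,  8.4, 60. ]))]
top bolt_pin [([225.2, 174.8], 0.44, array([29.3,  2.9, 60. ]))]
side rod_hook []
side bolt_pin [([239.1, 204.3], 0.51, array([26.8, -1.9, 60. ])), ([192.8, 226.5], 0.16, array([108.1,  89.6,  60. ]))]
```

View pics/c5.png

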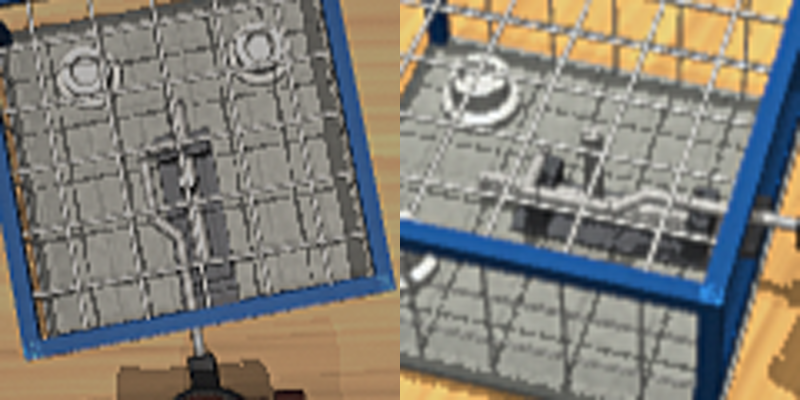

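The hook's arm (left crop (150,190)) lies left of the pin at (190,180), and the crossbar is behind it at about y=150. I move 9 mm more sideways, then start pulling back.

Emit:
play_rows:
  targets:
    - [[0, 0.07, -0.45, 0, 0], [0, 0.14, -0.9, 0, 0], [0, 0.14, -0.9, 0, 0], [0, -0.15, -0.95, 0, 0], [0, -0.45, -1.0, 0, 0], [0, -0.75, -1.05, 0, 0], [0, -1.05, -1.09, 0, 0], [0, -1.05, -1.09, 0, 0]]

```text
t: 11.25
position: [0.4596, 0.0756, 0.042]
tcp_rot: [-3.132, -0.246, 0.002]
contact_force: [-0.0, -0.0, -2.4]
finger_gap: 0.218
grasp_force: 98.1
```

```bash
cat > st.py <<'E'
from h import *
s=manip.read_state();f=s["contact_force"]
print(s["t"],"tcp",cg(s["position"]),"F axial,lat",round(f[:2]@ax,2),round(f[:2]@ay,2),"tau",s["torque"].round(3))
E
python3 st.py
```

```text
11.25 tcp [-166.1    6.1   42. ] F axial,lat -0.01 -0.03 tau [ 0.031 -0.    -0.016]
```

Emit:
play_rows:
  targets:
    - [[0, -0.2, -0.03, 0, 0], [0, -0.4, -0.06, 0, 0], [0, -0.6, -0.1, 0, 0], [0, -0.8, -0.13, 0, 0], [0, -1, -0.16, 0, 0], [0, -1.2, -0.19, 0, 0], [0, -1.2, -0.19, 0, 0], [0, -1.2, -0.19, 0, 0]]

```text
t: 11.92
position: [0.4502, 0.0737, 0.0429]
tcp_rot: [3.132, 0.246, 0.005]
contact_force: [5.3, 1.0, -3.8]
finger_gap: 0.219
grasp_force: 97.8
```

```bash
python3 st.py
```

```text
11.9167 tcp [-175.7    5.8   42.9] F axial,lat 5.44 0.16 tau [ 0.115 -0.352  0.039]
```

Emit:
play_rows:
  targets:
    - [[0, -0.1, -0.02, 0, 0], [0, -0.2, -0.03, 0, 0], [0, -0.3, -0.05, 0, 0], [0, -0.4, -0.06, 0, 0], [0, -0.5, -0.08, 0, 0], [0, -0.6, -0.1, 0, 0], [0, -0.7, -0.11, 0, 0], [0, -0.8, -0.13, 0, 0]]

```text
t: 12.58
position: [0.4423, 0.0724, 0.0429]
tcp_rot: [3.132, 0.246, 0.005]
contact_force: [6.1, 1.4, -3.3]
finger_gap: 0.212
grasp_force: 97.8
```

```bash
python3 st.py; python3 - <<'E'
from h import *
for c in("top","side"):
    get_image(c)
    for n in("rod_hook","bolt_pin"):
        print(c,n,[(np.round(d["uv"],1).tolist(),round(d["p"],2),cg(atz(ray(c,d["uv"]),.06))) for d in nets.landmark_of(c,n)[:1]])
E
```

```text
12.5833 tcp [-183.7    5.8   42.9] F axial,lat 6.22 0.45 tau [ 0.072 -0.461  0.12 ]
top rod_hook [([223.9, 173.5], 0.79, array([33.1,  5.5, 60. ]))]
top bolt_pin [([224.9, 182.1], 0.47, array([11.4,  6.9, 60. ]))]
side rod_hook [([239.5, 206.4], 0.91, array([24. ,  4.1, 60. ]))]
side bolt_pin [([241.4, 206.5], 0.59, array([19.6,  3.2, 60. ]))]
```

Emit:
play_rows:
  targets:
    - [[0, -0.1, -0.02, 0, 0], [0, -0.2, -0.03, 0, 0], [0, -0.3, -0.05, 0, 0], [0, -0.4, -0.06, 0, 0], [0, -0.5, -0.08, 0, 0], [0, -0.6, -0.1, 0, 0], [0, -0.7, -0.11, 0, 0], [0, -0.8, -0.13, 0, 0]]

```text
t: 13.55
position: [0.4339, 0.0711, 0.0428]
tcp_rot: [3.132, 0.246, 0.004]
contact_force: [5.8, 0.7, -2.6]
finger_gap: 0.213
grasp_force: 97.8
```

```bash
python3 st.py
```

```text
13.55 tcp [-192.2    5.8   42.8] F axial,lat 5.8 -0.2 tau [ 0.062 -0.506  0.031]
```

Emit:
play_rows:
  targets:
    - [[0, -0.05, -0.01, 0, 0], [0, -0.1, -0.02, 0, 0], [0, -0.15, -0.02, 0, 0], [0, -0.2, -0.03, 0, 0], [0, -0.25, -0.04, 0, 0], [0, -0.3, -0.05, 0, 0], [0, -0.3, -0.05, 0, 0], [0, -0.3, -0.05, 0, 0]]

```text
t: 14.22
position: [0.4306, 0.0706, 0.0427]
tcp_rot: [3.132, 0.246, 0.003]
contact_force: [5.2, 0.4, -3.4]
finger_gap: 0.216
grasp_force: 97.8
```

```bash
python3 st.py
```

```text
14.2167 tcp [-195.5    5.8   42.7] F axial,lat 5.15 -0.47 tau [ 0.132 -0.581  0.019]
```

Emit:
play_rows:
  targets:
    - [[0, -0.05, -0.01, 0, 0], [0, -0.1, -0.02, 0, 0], [0, -0.15, -0.02, 0, 0], [0, -0.2, -0.03, 0, 0], [0, -0.25, -0.04, 0, 0], [0, -0.25, -0.04, 0, 0], [0, -0.25, -0.04, 0, 0], [0, -0.25, -0.04, 0, 0]]

```text
t: 14.88
position: [0.4279, 0.0702, 0.0426]
tcp_rot: [3.132, 0.246, 0.002]
contact_force: [6.0, -0.0, -3.3]
finger_gap: 0.218
grasp_force: 97.8
```

```bash
python3 st.py
```

```text
14.8833 tcp [-198.2    5.8   42.6] F axial,lat 5.88 -0.95 tau [ 0.068 -0.642 -0.009]
```

Emit:
play_rows:
  targets:
    - [[0, -0.05, -0.01, 0, 0], [0, -0.1, -0.02, 0, 0], [0, -0.15, -0.02, 0, 0], [0, -0.2, -0.03, 0, 0], [0, -0.2, -0.03, 0, 0], [0, -0.2, -0.03, 0, 0], [0, -0.2, -0.03, 0, 0], [0, -0.2, -0.03, 0, 0]]

```text
t: 15.55
position: [0.4257, 0.0699, 0.0425]
tcp_rot: [3.132, 0.246, 0.001]
contact_force: [5.0, -0.1, -1.9]
finger_gap: 0.215
grasp_force: 97.9
```

```bash
python3 st.py
```

```text
15.55 tcp [-200.5    5.9   42.5] F axial,lat 4.97 -0.87 tau [ 0.111 -0.67  -0.02 ]
```

```bash
python3 - <<'E'
from h import *
cv2.imwrite("pics/s6.png",get_image("side")[:,:,::-1])
s=cv2.imread("pics/s6.png")[165:265,190:410]
cv2.imwrite("pics/c6.png",cv2.resize(s,(792,360),interpolation=cv2.INTER_CUBIC))
E
```

```text
(no output)
```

View pics/c6.png

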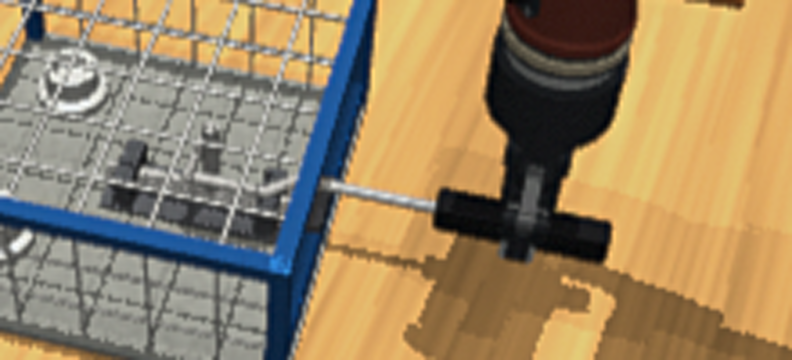

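The picture shows the rod roughly level, with its hook round the pin at mid-height (about (210,165)) and the bolt drawn forward. I continue.

Emit:
play_rows:
  targets:
    - [[0, -0.05, -0.01, 0, 0], [0, -0.1, -0.02, 0, 0], [0, -0.15, -0.02, 0, 0], [0, -0.2, -0.03, 0, 0], [0, -0.25, -0.04, 0, 0], [0, -0.25, -0.04, 0, 0], [0, -0.25, -0.04, 0, 0], [0, -0.25, -0.04, 0, 0]]

```text
t: 16.27
position: [0.4231, 0.0694, 0.0424]
tcp_rot: [3.132, 0.246, 0.001]
contact_force: [5.0, -0.3, -2.1]
finger_gap: 0.213
grasp_force: 97.9
```

```bash
python3 st.py
```

```text
16.2667 tcp [-203.1    5.9   42.4] F axial,lat 4.9 -1.06 tau [ 0.035 -0.674 -0.082]
```

Emit:
play_rows:
  targets:
    - [[0, -0.05, -0.01, 0, 0], [0, -0.1, -0.02, 0, 0], [0, -0.15, -0.02, 0, 0], [0, -0.2, -0.03, 0, 0], [0, -0.2, -0.03, 0, 0], [0, -0.2, -0.03, 0, 0], [0, -0.2, -0.03, 0, 0], [0, -0.2, -0.03, 0, 0]]

```text
t: 16.93
position: [0.4209, 0.0692, 0.0423]
tcp_rot: [3.132, 0.246, 0.0]
contact_force: [4.8, -0.2, -1.9]
finger_gap: 0.214
grasp_force: 97.9
```

```bash
python3 st.py
```

```text
16.9333 tcp [-205.3    5.9   42.3] F axial,lat 4.75 -0.92 tau [ 0.056 -0.689 -0.037]
```

Emit:
play_rows:
  targets:
    - [[0, -0.05, -0.01, 0, 0], [0, -0.1, -0.02, 0, 0], [0, -0.15, -0.02, 0, 0], [0, -0.2, -0.03, 0, 0], [0, -0.2, -0.03, 0, 0], [0, -0.2, -0.03, 0, 0], [0, -0.2, -0.03, 0, 0], [0, -0.2, -0.03, 0, 0]]

```text
t: 17.6
position: [0.4188, 0.0688, 0.0423]
tcp_rot: [3.132, 0.246, 0.0]
contact_force: [4.8, 0.2, -3.0]
finger_gap: 0.219
grasp_force: 98.0
```

```bash
python3 st.py
```

```text
17.6 tcp [-207.4    6.    42.3] F axial,lat 4.79 -0.53 tau [ 0.063 -0.705 -0.081]
```

Emit:
play_rows:
  targets:
    - [[0, -0.05, -0.01, 0, 0], [0, -0.1, -0.02, 0, 0], [0, -0.15, -0.02, 0, 0], [0, -0.2, -0.03, 0, 0], [0, -0.2, -0.03, 0, 0], [0, -0.2, -0.03, 0, 0], [0, -0.2, -0.03, 0, 0], [0, -0.2, -0.03, 0, 0]]

```text
t: 18.27
position: [0.4168, 0.0685, 0.0423]
tcp_rot: [3.132, 0.246, 0.0]
contact_force: [4.9, -0.4, -1.7]
finger_gap: 0.22
grasp_force: 98.0
```

```bash
python3 st.py
```

```text
18.2667 tcp [-209.4    6.    42.3] F axial,lat 4.78 -1.17 tau [ 0.019 -0.754 -0.092]
```

Emit:
play_rows:
  targets:
    - [[0, -0.05, -0.01, 0, 0], [0, -0.1, -0.02, 0, 0], [0, -0.15, -0.02, 0, 0], [0, -0.2, -0.03, 0, 0], [0, -0.2, -0.03, 0, 0], [0, -0.2, -0.03, 0, 0], [0, -0.2, -0.03, 0, 0], [0, -0.2, -0.03, 0, 0]]

```text
t: 18.93
position: [0.4148, 0.0683, 0.0423]
tcp_rot: [3.132, 0.246, -0.0]
contact_force: [5.7, -0.0, -1.1]
finger_gap: 0.219
grasp_force: 98.0
```

```bash
python3 st.py
```

```text
18.9333 tcp [-211.5    6.    42.3] F axial,lat 5.65 -0.95 tau [-0.002 -0.716 -0.111]
```

Emit:
play_rows:
  targets:
    - [[0, -0.05, -0.01, 0, 0], [0, -0.1, -0.02, 0, 0], [0, -0.15, -0.02, 0, 0], [0, -0.2, -0.03, 0, 0], [0, -0.2, -0.03, 0, 0], [0, -0.2, -0.03, 0, 0], [0, -0.2, -0.03, 0, 0], [0, -0.2, -0.03, 0, 0]]

```text
t: 19.6
position: [0.4128, 0.0679, 0.0423]
tcp_rot: [3.132, 0.246, -0.0]
contact_force: [4.8, -0.1, -2.1]
finger_gap: 0.213
grasp_force: 98.0
```

```bash
python3 st.py;  python3 - <<'E'
from h import *
for c in("top","side"):
    get_image(c)
    for n in("rod_hook","bolt_pin"):
        print(c,n,[(np.round(d["uv"],1).tolist(),round(d["p"],2),cg(atz(ray(c,d["uv"]),.06))) for d in nets.landmark_of(c,n)[:1]])
E
```

```text
19.6 tcp [-213.5    6.    42.3] F axial,lat 4.68 -0.82 tau [ 0.071 -0.699 -0.051]
top rod_hook [([228.3, 184.7], 0.7, array([ 3.5, -0.3, 60. ]))]
top bolt_pin [([371.7, 257.3], 0.71, array([-239.7, -317.7,   60. ]))]
side rod_hook [([250.5, 212.4], 0.98, array([-6. , 15.1, 60. ]))]
side bolt_pin [([254.1, 207.9], 0.63, array([-10.4,  -0.4,  60. ]))]
```

Emit:
play_rows:
  targets:
    - [[0, -0.05, -0.01, 0, 0], [0, -0.1, -0.02, 0, 0], [0, -0.15, -0.02, 0, 0], [0, -0.2, -0.03, 0, 0], [0, -0.2, -0.03, 0, 0], [0, -0.2, -0.03, 0, 0], [0, -0.2, -0.03, 0, 0], [0, -0.2, -0.03, 0, 0]]

```text
t: 20.57
position: [0.4112, 0.0677, 0.0424]
tcp_rot: [-3.132, -0.246, -0.002]
contact_force: [5.4, -0.4, -1.8]
finger_gap: 0.215
grasp_force: 98.0
```

```bash
python3 st.py
```

```text
20.5667 tcp [-215.1    6.1   42.4] F axial,lat 5.23 -1.25 tau [ 0.045 -0.758 -0.114]
```

Emit:
play_rows:
  targets:
    - [[0, -0.05, -0.01, 0, 0], [0, -0.1, -0.02, 0, 0], [0, -0.15, -0.02, 0, 0], [0, -0.2, -0.03, 0, 0], [0, -0.2, -0.03, 0, 0], [0, -0.2, -0.03, 0, 0], [0, -0.2, -0.03, 0, 0], [0, -0.2, -0.03, 0, 0]]

```text
t: 21.23
position: [0.4112, 0.0675, 0.0431]
tcp_rot: [3.132, 0.246, 0.008]
contact_force: [10.0, 0.4, -4.7]
finger_gap: 0.216
grasp_force: 97.7
```

```bash
python3 st.py
```

```text
21.2333 tcp [-215.2    5.9   43.1] F axial,lat 9.96 -1.15 tau [ 0.096 -1.001 -0.069]
```

The stop is reached (the TCP no longer follows and the force has risen to 10 N). I take 1.5 mm more.

Emit:
play_rows:
  targets:
    - [[0, -0.03, 0, 0, 0], [0, -0.06, -0.01, 0, 0], [0, -0.1, -0.02, 0, 0], [0, -0.15, -0.02, 0, 0], [0, -0.15, -0.02, 0, 0], [0, -0.15, -0.02, 0, 0], [0, -0.15, -0.02, 0, 0], [0, -0.15, -0.02, 0, 0]]

```text
t: 21.9
position: [0.4111, 0.0674, 0.0435]
tcp_rot: [3.132, 0.246, 0.013]
contact_force: [13.4, 1.0, -6.8]
finger_gap: 0.215
grasp_force: 97.7
```

```bash
python3 st.py
```

```text
21.9 tcp [-215.2    5.7   43.5] F axial,lat 13.44 -1.11 tau [ 0.163 -1.169  0.016]
```

Emit:
play_rows:
  targets:
    - [[0, -0.03, 0, 0, 0], [0, -0.07, -0.01, 0, 0], [0, -0.07, -0.01, 0, 0], [0, -0.07, -0.01, 0, 0], [0, -0.07, -0.01, 0, 0], [0, -0.07, -0.01, 0, 0], [0, -0.07, -0.01, 0, 0], [0, -0.07, -0.01, 0, 0]]

```text
t: 22.57
position: [0.4111, 0.0673, 0.0438]
tcp_rot: [3.132, 0.246, 0.015]
contact_force: [14.3, 1.8, -7.1]
finger_gap: 0.216
grasp_force: 97.7
```

```bash
python3 st.py
```

```text
22.5667 tcp [-215.2    5.7   43.8] F axial,lat 14.43 -0.48 tau [ 0.17  -1.223  0.077]
```

Emit:
play_rows:
  targets:
    - [[0, 0, 0, 0, 0], [0, 0, 0, 0, 0], [0, 0, 0, 0, 0], [0, 0, 0, 0, 0], [0, 0, 0, 0, 0], [0, 0, 0, 0, 0], [0, 0, 0, 0, 0], [0, 0, 0, 0, 0]]

```text
t: 23.23
position: [0.4111, 0.0673, 0.0437]
tcp_rot: [3.132, 0.246, 0.015]
contact_force: [13.7, 2.4, -7.5]
finger_gap: 0.218
grasp_force: 97.7
```

Emit:
play_rows:
  targets:
    - [[0, 0, 0, 0, 0], [0, 0, 0, 0, 0], [0, 0, 0, 0, 0], [0, 0, 0, 0, 0], [0, 0, 0, 0, 0], [0, 0, 0, 0, 0], [0, 0, 0, 0, 0], [0, 0, 0, 0, 0]]

```text
t: 23.9
position: [0.4111, 0.0673, 0.0437]
tcp_rot: [3.132, 0.246, 0.015]
contact_force: [14.4, 2.1, -6.7]
finger_gap: 0.22
grasp_force: 97.7
```

```bash
python3 st.py; python3 - <<'E'
from h import *
get_image("side");print([(d["uv"],d["p"],cg(atz(ray("side",d["uv"]),.06))) for d in nets.landmark_of("side","bolt_pin")])
E
```

```text
23.9 tcp [-215.2    5.7   43.7] F axial,lat 14.54 -0.21 tau [ 0.269 -1.236  0.043]
[]
```

The bolt has seated (over 1.3 s at about 14.5 N). I unload, swing the hook clear and withdraw.

Emit:
play_rows:
  targets:
    - [[0, 0.3, 0.05, 0, 0], [0, 0.6, 0.1, 0, 0], [0, 0.9, 0.15, 0, 0], [0, 1.2, 0.19, 0, 0], [0, 1.5, 0.24, 0, 0], [0, 1.8, 0.29, 0, 0], [0, 1.8, 0.29, 0, 0], [0, 1.8, 0.29, 0, 0]]

```text
t: 24.67
position: [0.4243, 0.07, 0.0421]
tcp_rot: [-3.132, -0.246, 0.001]
contact_force: [-0.2, 1.6, -3.1]
finger_gap: 0.218
grasp_force: 98.5
```

```bash
python3 st.py
```

```text
24.6667 tcp [-201.8    6.2   42.1] F axial,lat 0.04 1.6 tau [ 0.002  0.035 -0.039]
```

Emit:
play_rows:
  targets:
    - [[0, -0.1, 0.6, 0, 0], [0, -0.2, 1.2, 0, 0], [0, -0.3, 1.9, 0, 0], [0, -0.42, 2.6, 0, 0], [0, -0.52, 3.2, 0, 0], [0, -0.62, 3.8, 0, 0], [0, -0.72, 4.44, 0, 0], [0, -0.72, 4.44, 0, 0]]

```text
t: 25.33
position: [0.417, 0.1155, 0.0423]
tcp_rot: [-3.131, -0.248, 0.0]
contact_force: [-0.6, 0.8, -2.5]
finger_gap: 0.218
grasp_force: 98.5
```

```bash
python3 st.py; python3 - <<'E'
from h import *
for c in("top","side"):
    cv2.imwrite(f"pics/{c}7.png",get_image(c)[:,:,::-1])
    for n in("rod_hook","bolt_pin"):
        print(c,n,[(np.round(d["uv"],1).tolist(),round(d["p"],2),cg(atz(ray(c,d["uv"]),.06))) for d in nets.landmark_of(c,n)[:1]])
t=cv2.imread("pics/top7.png")[120:240,170:290];s=cv2.imread("pics/side7.png")[165:265,190:290]
cv2.imwrite("pics/c7.png",np.hstack([cv2.resize(t,(400,400),interpolation=cv2.INTER_CUBIC),cv2.resize(s,(400,400),interpolation=cv2.INTER_CUBIC)]))
E
```

```text
25.3333 tcp [-201.7   52.3   42.3] F axial,lat -0.43 0.83 tau [-0.018  0.063  0.064]
top rod_hook [([208.8, 186.2], 0.84, array([ 8.6, 48. , 60. ]))]
top bolt_pin [([228.5, 188.7], 0.69, array([-6.4,  1.1, 60. ]))]
side rod_hook [([239.0, 223.2], 0.71, array([10.5, 53. , 60. ]))]
side bolt_pin [([251.7, 208.7], 0.65, array([-5.6,  3.4, 60. ]))]
```

View pics/c7.png

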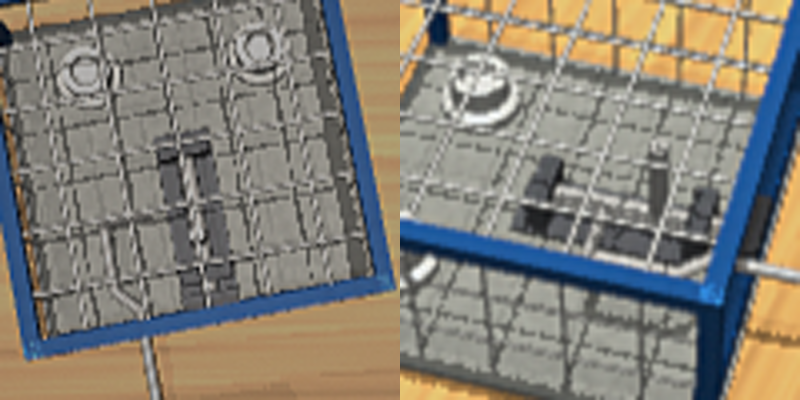

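The bolt pin is at the front (right crop (660,170)) and the hook lies clear of it on the left (left crop (105,240)). I withdraw, then lift.

Emit:
play_rows:
  targets:
    - [[0, -1, -0.16, 0, 0], [0, -2.5, -0.4, 0, 0], [0, -4, -0.65, 0, 0], [0, -5.5, -0.89, 0, 0], [0, -7, -1.13, 0, 0], [0, -8.5, -1.37, 0, 0], [0, -9.6, -1.55, 0, 0], [0, -10.3, -1.66, 0, 0]]

```text
t: 26.3
position: [0.3118, 0.0973, 0.0416]
tcp_rot: [3.132, 0.246, -0.003]
contact_force: [0.3, 0.0, -2.1]
finger_gap: 0.219
grasp_force: 98.5
```

```bash
python3 st.py
```

```text
26.3 tcp [-308.5   51.2   41.6] F axial,lat 0.34 -0.02 tau [-0.051  0.008  0.047]
```

Emit:
play_rows:
  targets:
    - [[0, 0, 0, 0, 0], [0, 0, 0, 1, 0], [0, 0, 0, 3, 0], [0, 0, 0, 5, 0], [0, 0, 0, 7, 0], [0, 0, 0, 9, 0], [0, 0, 0, 11, 0], [0, 0, 0, 12.3, 0]]

```text
t: 26.97
position: [0.3161, 0.0978, 0.1678]
tcp_rot: [-3.132, -0.246, -0.007]
contact_force: [0.3, -0.3, -2.1]
finger_gap: 0.215
grasp_force: 98.4
```

```bash
python3 st.py; python3 -c "
from h import *
s=manip.read_state();print(s['position'],s['tcp_rot'])
for c in('top','side'):
  get_image(c)
  for n in('rod_grip','rod_hook'): print(c,n,[(d['uv'],d['p']) for d in nets.landmark_of(c,n)[:1]])"
```

```text
26.9667 tcp [-304.2   51.   167.8] F axial,lat 0.23 -0.37 tau [-0.006 -0.012 -0.018]
[0.31606241 0.09784445 0.16781169] [-3.13189474 -0.24565871 -0.0067948 ]
top rod_grip []
top rod_hook [([212.7, 227.7], 0.63)]
side rod_grip [([390.8, 219.9], 0.71)]
side rod_hook [([288.2, 194.7], 0.82)]
```

Emit:
play_rows:
  targets:
    - [[0, 0.4, -1.5, 0, 0], [0, 1.2, -4, 0, 0], [0, 2.1, -7, 0, 0], [0, 3, -10, 0, 0.005], [0, 4, -13, 0, 0.01], [0, 5, -16, 0, 0.015], [0, 6, -19, 0, 0.02], [0, 7, -22, 0, 0.023]]

```text
t: 27.93
position: [0.3836, -0.1234, 0.1636]
tcp_rot: [-3.127, -0.281, 0.004]
contact_force: [1.3, 0.6, -2.8]
finger_gap: 0.213
grasp_force: 98.5
```

Emit:
play_rows:
  targets:
    - [[0, 0.9, -3, 0, 0], [0, 1.8, -6, 0, 0], [0, 2.7, -9, 0, 0], [0, 3.5, -12, 0, 0], [0, 4.1, -14, 0, 0], [0, 4.37, -15.55, 0, 0], [0, 4.37, -15.55, 0, 0], [0, 4.37, -15.55, 0, 0]]

```text
t: 28.6
position: [0.4272, -0.2773, 0.1638]
tcp_rot: [-3.126, -0.28, 0.003]
contact_force: [-0.9, -0.6, -2.9]
finger_gap: 0.214
grasp_force: 98.6
```

```bash
python3 -c "
from h import *
s=manip.read_state();R=Ro.from_rotvec(s['tcp_rot']).as_matrix()
print(s['t'],s['position'],'yaw',np.arctan2(R[1,0],R[0,0]),s['contact_force'])
cv2.imwrite('pics/w8.png',get_image('wrist')[:,:,::-1])
st=manip.read_state()
for n in('rod_grip','stand_grip','stand'): print(n,[(d['uv'],d['p']) for d in nets.landmark_of('wrist',n)[:1]])
for c in('top','side'):
  get_image(c)
  for n in('rod_grip','rod_hook'): print(c,n,[(d['uv'],d['p']) for d in nets.landmark_of(c,n)[:1]])"
```

```text
28.6 [ 0.42723551 -0.27728456  0.16384949] yaw 0.17863151960856805 [-0.92675921 -0.56755379 -2.87728205]
rod_grip [([253.5, 257.2], 0.58)]
stand_grip []
stand []
top rod_grip [([401.5, 270.4], 0.92)]
top rod_hook [([380.3, 174.2], 0.92)]
side rod_grip [([380.2, 104.1], 0.65)]
side rod_hook [([301.4, 87.2], 0.69)]
```

View pics/w8.png

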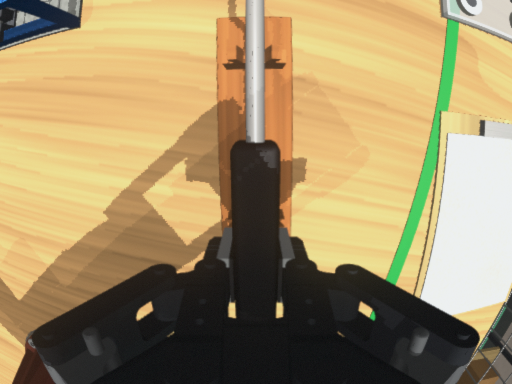

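The wire and handle (column about 255) are centred over the stand board (217–292) and parallel to it. I lower and watch the force.

Emit:
play_rows:
  targets:
    - [[0, 0.1, 0, -2, 0], [0, 0.15, 0, -4, 0], [0, 0.15, 0, -6, 0], [0, 0.15, 0, -7.5, 0], [0, 0.15, 0, -9, 0], [0, 0.15, 0, -10, 0], [0, 0.15, 0, -10.8, 0], [0, 0.15, 0, -10.8, 0]]

```text
t: 29.77
position: [0.4286, -0.2768, 0.0557]
tcp_rot: [-3.127, -0.282, 0.003]
contact_force: [0.2, 0.5, -2.5]
finger_gap: 0.215
grasp_force: 98.6
```

```bash
python3 -c "
from h import *
s=manip.read_state();R=Ro.from_rotvec(s['tcp_rot']).as_matrix()
print(s['t'],s['position'],'yaw',np.arctan2(R[1,0],R[0,0]),s['contact_force'],s['torque'])"
```

```text
29.7667 [ 0.42855809 -0.27683311  0.05570504] yaw 0.1797955147599651 [ 0.15197825  0.53017611 -2.452327  ] [-0.00818243  0.04105925 -0.08065587]
```

Emit:
play_rows:
  targets:
    - [[0, 0, 0, -0.4, 0], [0, 0, 0, -0.8, 0], [0, 0, 0, -1.2, 0], [0, 0, 0, -1.5, 0], [0, 0, 0, -1.8, 0], [0, 0, 0, -2, 0], [0, 0, 0, -2, 0], [0, 0, 0, -2, 0]]

```text
t: 30.43
position: [0.4295, -0.2777, 0.0372]
tcp_rot: [-3.129, -0.282, 0.0]
contact_force: [-0.0, -0.3, -2.4]
finger_gap: 0.212
grasp_force: 98.6
```

```bash
python3 -c "
from h import *
s=manip.read_state()
print(s['t'],s['position'],s['contact_force'],s['torque'])"
```

```text
30.4333 [ 0.42953343 -0.27769353  0.03723085] [-0.0231445  -0.30909376 -2.36130849] [-0.01912168 -0.01965325  0.01427021]
```

Emit:
play_rows:
  targets:
    - [[0, 0, 0, -0.05, 0], [0, 0, 0, -0.1, 0], [0, 0, 0, -0.15, 0], [0, 0, 0, -0.2, 0], [0, 0, 0, -0.2, 0], [0, 0, 0, -0.2, 0], [0, 0, 0, -0.2, 0], [0, 0, 0, -0.2, 0]]

```text
t: 31.1
position: [0.4297, -0.2778, 0.0354]
tcp_rot: [3.129, 0.282, 0.0]
contact_force: [0.1, -0.2, -3.1]
finger_gap: 0.217
grasp_force: 98.6
```

```bash
python3 -c "
from h import *
s=manip.read_state()
print(s['t'],s['position'],s['contact_force'],s['torque'])"
```

```text
31.1 [ 0.42966322 -0.27779981  0.0353717 ] [ 0.0960422  -0.18384824 -3.13965485] [-0.05986717 -0.04010414  0.02568551]
```

Emit:
play_rows:
  targets:
    - [[0, 0, 0, -0.05, 0], [0, 0, 0, -0.1, 0], [0, 0, 0, -0.15, 0], [0, 0, 0, -0.2, 0], [0, 0, 0, -0.2, 0], [0, 0, 0, -0.2, 0], [0, 0, 0, -0.2, 0], [0, 0, 0, -0.2, 0]]

```text
t: 31.77
position: [0.4297, -0.2778, 0.0353]
tcp_rot: [-3.128, -0.282, 0.001]
contact_force: [-4.5, 3.8, 11.3]
finger_gap: 0.213
grasp_force: 100.6
```

```bash
python3 -c "
from h import *
s=manip.read_state()
print(s['t'],s['position'],s['contact_force'],s['torque'])"
```

```text
31.7667 [ 0.42971819 -0.27784382  0.03525657] [-4.5330765   3.77525972 11.30657345] [0.52167319 0.6394531  0.02625368]
```

It has seated at the same height as at the start. I ease up slightly, open and lift away.

Emit:
play_rows:
  targets:
    - [[0, 0, 0, 0.1, 0], [0, 0, 0, 0.2, 0], [0.25, 0, 0, 0.2, 0], [0.3, 0, 0, 0.2, 0], [0.5, 0, 0, 0.2, 0], [0.8, 0, 0, 0.2, 0], [1, 0, 0, 0.2, 0], [1, 0, 0, 0.2, 0]]
  force: 20

```text
t: 32.43
position: [0.4296, -0.2778, 0.0353]
tcp_rot: [-3.129, -0.282, 0.0]
contact_force: [-0.9, 0.1, -0.3]
finger_gap: 0.856
grasp_force: 0.0
```

Emit:
play_rows:
  targets:
    - [[1, 0, 0, 0, 0], [1, 0, 0, 0.5, 0], [1, 0, 0, 1.5, 0], [1, 0, 0, 3.5, 0], [1, 0, 0, 6, 0], [1, 0, 0, 9, 0], [1, 0, 0, 12, 0], [1, 0, 0, 12, 0]]

```text
t: 33.1
position: [0.4337, -0.2812, 0.1635]
tcp_rot: [3.119, 0.281, 0.016]
contact_force: [0.9, -0.7, 0.8]
finger_gap: 0.998
grasp_force: 0.0
```

```bash
python3 - <<'E'
from h import *
s=manip.read_state();print(s["t"],s["position"],s["finger_gap"],s["contact_force"])
for c in("top","side","wrist"):
    cv2.imwrite(f"pics/{c}9.png",get_image(c)[:,:,::-1])
    for n in("rod_grip","rod_hook","bolt_pin","stand_grip"):
        print(c,n,[(np.round(d["uv"],1).tolist(),round(d["p"],2),cg(atz(ray(c,d["uv"]),.06)) if c!="wrist" else atz(ray(c,d["uv"],s),.052)) for d in nets.landmark_of(c,n)[:1]])
a=[cv2.imread(f"pics/{c}9.png") for c in("side","wrist")]
cv2.imwrite("pics/c9.png",cv2.resize(np.hstack(a),(800,300),interpolation=cv2.INTER_AREA))
E
```

```text
33.1 [ 0.43370147 -0.28117884  0.16354404] 0.9980702647201849 [ 0.88979422 -0.71483047  0.76765933]
top rod_grip [([380.5, 261.8], 0.92, array([-254.7, -337.1,   60. ]))]
top rod_hook [([361.6, 179.0], 0.63, array([ -43.5, -333.1,   60. ]))]
top bolt_pin [([379.7, 262.1], 0.72, array([-255.1, -335. ,   60. ]))]
top stand_grip [([376.9, 260.9], 0.71, array([-250.9, -328.7,   60. ]))]
side rod_grip [([370.5, 140.1], 0.74, array([-254.7, -324.5,   60. ]))]
side rod_hook []
side bolt_pin [([254.1, 211.4], 0.81, array([-13.2,  10. ,  60. ]))]
side stand_grip [([369.2, 138.8], 0.68, array([-250.8, -329.2,   60. ]))]
wrist rod_grip [([255.0, 189.6], 0.79, array([ 0.43444719, -0.28123263,  0.052     ]))]
wrist rod_hook []
wrist bolt_pin []
wrist stand_grip [([253.9, 192.7], 0.69, array([ 0.43148004, -0.28077836,  0.052     ]))]
```

View pics/c9.png

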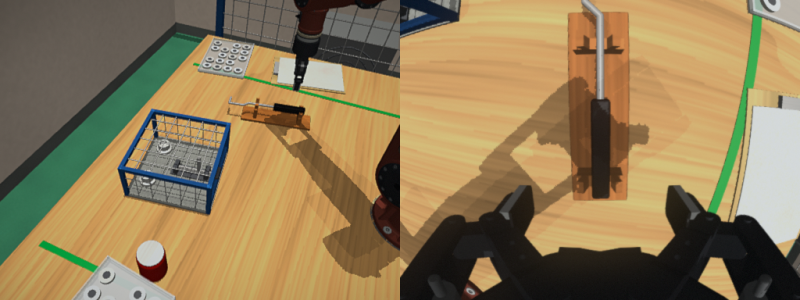

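The picture shows the rod lying in both cradles, released. I compare it with the start images from the fixed camera to quantify this.

```bash
python3 - <<'E'
from h import *
for c,box in(("side",(285,115,115,45)),("top",(335,165,65,130))):
    x,y,w,h=box;P=[]
    for k in("0","9"):
        g=cv2.imread(f"pics/{c}{k}.png")[y:y+h,x:x+w].max(2)
        n,l,s,ce=cv2.connectedComponentsWithStats((g<45).astype(np.uint8))
        i=1+s[1:,4].argmax();print(c,k,s[i],ce[i].round(1))
    a,b=[cv2.imread(f"pics/{c}{k}.png")[y:y+h,x:x+w] for k in"09"]
    P.append(cv2.resize(np.hstack([a,b]),None,fx=3.3 if c=="side" else 3,fy=3.3 if c=="side" else 3,interpolation=cv2.INTER_CUBIC))
    cv2.imwrite(f"pics/cmp_{c}.png",P[0][:, :800])
E
```

```text
side 0 [ 65  18  40  14 327] [83.8 24.4]
side 9 [ 65  18  40  14 341] [84.1 24.2]
top 0 [ 31  74  23  44 370] [43.  97.4]
top 9 [ 35  74  30  48 598] [47.7 99.5]
```

The side view shows the handle within 0.3 px of where it started (the top view's blob is merged with the gripper). The bolt is at the front and the gripper is clear, so I hand in.

```bash
python3 -c "
from h import *
print(manip.job_done())"
```

```text
the job is handed in; nothing more can be done
None
```

I pulled the bolt home with the hook, held it against its stop at about 14.5 N for over a second, laid the rod back in its stand and released it, and handed the job in; no verdict came back.

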